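Load the gauge plate and slide the shim tray home under the hanger

TASK

Lay the lapped gauge plate gently and flat in the bed of the shim tray, then slide the tray along the table top, nose first, in between the legs of the iron hanger and under its deck until its nose presses on the sprung stop hidden beneath, and leave it resting there against the stop. Feel for the stop and press lightly: do not drive the spring to its end or jam the legs, never lift the tray, let neither tray nor plate touch the underside and keep the gripper off the hanger, and leave everything else where it is.

Things in the scene. Friction and masses are not known exactly. Their poses are not given: they have to be found in the camera images.
- hanger: Fixed cast-iron deck of the shim hanger, 130 mm deep (x 0 to 130), 190 mm wide, underside 28 mm and top 42 mm above the table; shim packs on its top at the back, up to 72 mm high. Origin: on the table below the middle of the deck's front edge (the mouth); +x points inward, the way the tray goes in, z up.
- cheeks: The hanger's two fixed cast-iron legs, same origin and axes as hanger. Their inner faces run along x from 0 to 130 mm at y = +-42.5 mm, 28 mm high; in front, from x = -32 to 0, 20 mm high flared ends open the gap to about 98 mm. Small bench hooks outside hold them down.
- stop: Fixed housing closing the back (x from 132 mm, 42 mm high); origin and axes as hanger. From it a sprung nose bar, 40 mm wide, 6 to 18 mm above the table, reaches forward under the deck. Its face stands anywhere from x = 70 to 110 mm: not measured, find it by feel. It gives 7 mm along +x at 1.5 N rising to 5.7 N, then is solid; the limit is 15 N.
- tray: Loose aluminium tray, about 0.65 kg. Origin: underside centre of its bed, 160 mm long (x +-80), 80 mm wide, 6 mm thick; x to the nose, z up. Lips to 16 mm height across it at x 74 to 80 (nose) and x -36 to -30; the plate goes between them (sides open). It starts before the mouth, somewhat off line. Friction (about 0.6; 4 to 7 N loaded) holds it against the spring.
- post (a point): Middle of the top of the tray's upright grip post, at tray x = -62 mm, y = 0, 55 mm above the table. The post is 24 mm (tray x) by 20 mm (tray y) and rises from the bed; it stays in front of the deck when the tray is home. Axes as the tray's.
- plate: Loose lapped steel gauge plate, a plain rectangular slab 60 mm (x) by 40 mm (y) by 12 mm thick, about 0.22 kg, lying flat to the left or right of the tray (not the thicker square shim stack; a narrower holed copper offcut, 78 by 22 by 8 mm, lies on the other side). Origin: centre of its underside, z up.
- busbar: Bystander: copper busbar offcut 78 x 22 x 8 mm. Origin: underside centre.
- race: Bystander: ball bearing race, a ring 52 mm across, 15 mm high. Origin: underside centre.
- cap: Bystander: plastic cap 42 mm across, 18 mm high, lying on top of the hanger's deck in front of the shim packs. Origin: underside centre.
- shims: Bystander: stack of square shims 50 x 50 x 16 mm. Origin: underside centre.
- driver: Bystander: screwdriver lying on the table.
- collar: Bystander: brass collar 32 mm across, 22 mm high. Origin: underside centre.
- tin: Bystander: tin 54 mm across, 60 mm high. Origin: underside centre.
Mind the look-alikes: they are no part of the job. There is more than one size of the tray; the job needs the smaller. What is shaped like the plate but pink is not meant.

How it is judged:
On the way:
1. the gauge plate lies flat in the tray's bed, let go, while the tray is still out in front of the deck (x of plate in the frame of tray between -0.012 and 0.056 m and y of plate in the frame of tray between -0.018 and 0.018 m and z of plate in the frame of tray below 0.009 m and angle between plate's own z axis and vertical below 0.08 rad and contact force between the fingers and plate below 0.1 N and x of tray in the frame of hanger below -0.07 m), for 0.2 s.
At the end, for the whole second after the job is handed in: The tray is under the deck between the legs, in line within 0.08 rad and flat on the table, its nose resting on the sprung stop (contact force above 0.5 N) and at rest; the gauge plate lies flat on the tray's bed between the lips, within 18 mm of its middle line (contact force between tray and stop above 0.5 N and x of tray in the frame of hanger between -0.015 and 0.045 m and angle between the x axis of tray and the x axis of hanger, either way round below 0.08 rad and angle between tray's own z axis and vertical below 0.05 rad and x of plate in the frame of tray between -0.012 and 0.056 m and y of plate in the frame of tray between -0.018 and 0.018 m and z of plate in the frame of tray below 0.009 m and angle between plate's own z axis and vertical below 0.08 rad and linear speed of each of tray, plate below 0.01 m/s); the robot touches nothing.
It fails at once if tray or plate touches the underside of the deck (1 N), the plate touches the legs, or the gripper or arm strikes the hanger, legs or stop (3 N) (contact force between any of tray, plate and hanger above 1 N or contact force between plate and cheeks above 1 N or contact force between any of the arm, the fingers and hanger above 3 N or contact force between the fingers and cheeks above 3 N or contact force between the fingers and stop above 3 N).
It fails at once if tray presses the stop with more than 15 N or the legs with more than 25 N (contact force between tray and stop above 15 N or contact force between tray and cheeks above 25 N).
It fails at once if tray lifted off the table by more than 10 mm or tipped (height (world z) of tray above 0.01 m or angle between tray's own z axis and vertical above 0.15 rad).
It fails at once if plate dropped or pressed hard onto the tray (more than 40 N) (contact force between plate and tray above 40 N).
It fails at once if a bystander is moved by more than 15 mm (distance of any of busbar, race, cap, shims, driver, collar, tin from where it was at the start of the episode above 0.015 m).
It also fails if it takes over 72 s, if anything falls off the work surface, if the arm or the gripper's body presses on something with over 40 N, if the wrist force passes 120 N, or if a joint passes its speed limit or range.

ROBOT

A 6-joint arm with a two-finger parallel gripper is mounted at the origin on the work surface. World frame = base frame: x ahead of the robot, y to its left, z up, the work surface at z = 0. Lengths are in m, angles in rad, forces in N, time in s.
With the tool pointing down it reaches from about 0.225 to 0.725 m from the base axis. Payload 3.1 kg.
Tool frame: the origin (TCP) lies where the fingers leave the gripper's body, on its centre line; the fingertips stand 73 mm ahead of it and the grasp point (between the pads) lies 54 mm ahead of it (arm.grip_depth is the distance from the TCP to the grasp point, in m); z points along the fingers, y is the line along which they close (so a half turn about z gives the same grasp; the last joint's range is limited). The gripper opens to 85 mm and grips with 20 to 120 N. Pads are 22 mm wide; open, the fingers measure 114 mm over their backs; the gripper's body (76 mm by 85 mm) begins 54 mm behind the grasp point. The pads swing forward as they close: fully open they stand 13 mm farther back than shut.
Start: joints at [-1.385, 0.048, 0.099, 1.622, 0, 1.443], TCP at [0.162, -0.499, 0.304] pointing down, gripper open.
Joint ranges: [-2.91, 2.91], [-0.99, 1.94], [-1.21, 1.42], [-2.12, 2.29], [-1.49, 1.47], [-3.14, 3.14]. Speed limits (rad/s): [2.79, 2.79, 3.14, 3.14, 3.14, 3.14].

INTERFACE

Orientations are given as a unit quaternion [w, x, y, z].
In Python, from rig import arm gives the robot as it stands. The module is installed in compiled form; this text tells all that it offers.
- The arm moves only by the shell command python3 -m jog 'ROWS'. ROWS is JSON, a list of rows, each a list of 7 numbers: the turn, a rotation vector about the tool's x, y, z in rad, then the shift along the tool's x, y, z in cm, then the closure, from 0 (fully open) to 1 (shut). A call has 1 to 5 rows; each row shifts and turns the commanded pose from where the row before left it, along the tool's axes as they then stand; what a row does not reach is not made up. A row lasts 1/12 s, in which the tool goes at most 41.7 mm and 7.16 degrees, less where a joint would pass 70% of its speed; a pose out of reach is approached as far as the arm can. A call is refused whole if a number of a shift passes 4.17 or a number of a turn 0.125, either way. A call with a gripper value outside its range is refused whole. The fingers move at their own pace and stop on an object; the grip force is fixed at half the most. Time passes only in rows, so rows that do not move let the fingers close. It gives the time, the measured TCP pose, the force, the opening and the grip force at its end, in the units of the state.
- arm.state(): the state, without advancing time (a new reading comes with each control period).
- arm.grab_frame(name): name is "scene" or "top" or "wrist"; returns (picture, depth): 480x640x3 uint8, red, green, blue; 480x640 float32, m along the optical axis (not along the pixel's ray), 0 where there is no reading.
- arm.get_calibration(name): a dict with "intrinsics" (3x3 intrinsics, pixels), "extrinsics" (4x4, takes a point from world to camera coordinates); the wrist camera has in their place "mount" (4x4, takes a point from camera to tool coordinates, whose origin is the TCP and whose axes are the flange's). Camera axes: x right, y down, z forward; pixel columns grow to the right and rows downward; lengths in m; the calibration is good to about 2 mm. A picture is of the moment at which its call begins: read the wrist's pose just before it. get_calibration takes no time and is no camera call.
- arm.hand_in(): hands the job in; it is judged then, once.
The state is a dict: "time_s": time; "joints": joint angles; "joint_velocities": joint speeds; "joint_efforts": joint torques, N m; "eef_pos": TCP position; "ee_rot": TCP orientation; "ft_force": force on the tool from outside, world axes, zero at the start; "torque": the same for the moment, N m; "grip_width": finger opening in m; "gripper_force": force on a finger pad.
Only numpy, scipy, OpenCV 4.12 (cv2) and the standard library are available. Lean on these libraries where they do the work, as an engineer would, in place of code of your own. Each camera call takes 0.05 s, during which the arm holds its last target. There are 200 camera calls.

## Working session

There is one attempt and no reset: what is moved stays moved. The work goes in short steps, Python scripts to look and compute and a shell command to move; the robot and the scene stay as the last step left them, time stands still between calls to the robot, and variables do not carry over. Pictures are saved under pics/ and viewed, at most 10 in all, crops included, and the job is handed in when it is done.

```bash
mkdir -p pics; cat > h.py <<'E'
import numpy as np, cv2
from rig import arm
from scipy.spatial.transform import Rotation as R
def save(n,img): cv2.imwrite(f'pics/{n}.png',img[:,:,::-1])
def cam(name,st=None):
    c=arm.get_calibration(name);K=np.array(c['intrinsics'])
    if 'extrinsics' in c: T=np.linalg.inv(np.array(c['extrinsics']))
    else:
        q=st['ee_rot'];M=np.eye(4);M[:3,:3]=R.from_quat([q[1],q[2],q[3],q[0]]).as_matrix();M[:3,3]=st['eef_pos'];T=M@np.array(c['mount'])
    return K,T
def ray(K,T,px,z):
    px=np.atleast_2d(np.array(px,float));d=np.c_[px,np.ones(len(px))]@np.linalg.inv(K).T@T[:3,:3].T
    o=T[:3,3];return o+d*((z-o[2])/d[:,2])[:,None]
def cloud(K,T,dep):
    v,u=np.mgrid[:480,:640];p=np.stack([u*dep,v*dep,dep],-1)@np.linalg.inv(K).T
    return p@T[:3,:3].T+T[:3,3]
E
python3 - <<'E'
from h import *
for n in('top','scene'):
    i,d=arm.grab_frame(n);save(n,i);np.savez(n,i=i,d=d)
    K,T=cam(n);print(n,K[0,0],T.round(3).tolist())
E
```

```text
top 621.2564981362874 [[0.018, -0.998, 0.062, 0.449], [-1.0, -0.017, 0.018, -0.003], [-0.017, -0.063, -0.998, 1.253], [0.0, 0.0, 0.0, 1.0]]
scene 433.2259540115887 [[-0.817, 0.425, -0.391, 0.846], [0.577, 0.606, -0.547, 0.493], [0.004, -0.673, -0.74, 0.72], [0.0, 0.0, 0.0, 1.0]]
```

View pics/top.png

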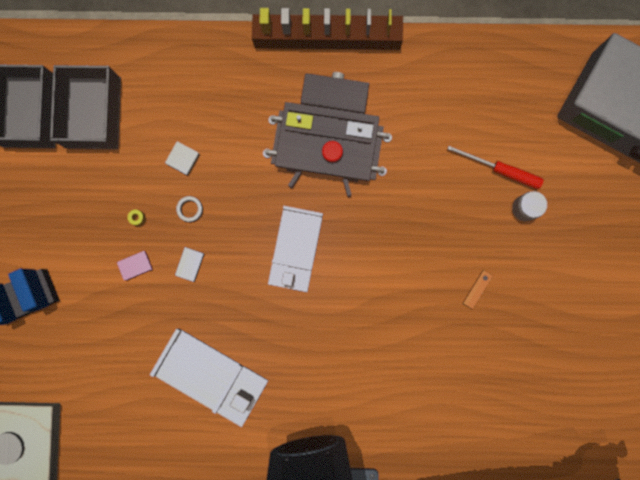

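View pics/scene.png

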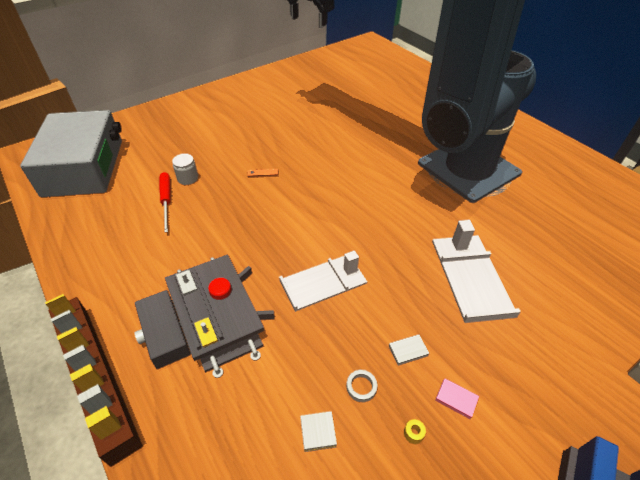

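The top view shows the small tray at (296,250) with its post at (288,280), and the larger tray at (208,377), which is the decoy. The hanger is at (327,140) with its mouth facing down.

Plate candidates:
- Grey slab at (189,265).
- Pink slab at (134,265), excluded by its colour.
- Square shims at (182,158), which are thicker and square.
- Copper offcut at (478,289).

I choose (189,265) and will measure it and crop in close.

```bash
cat > m.py <<'E'
from h import *
f=np.load('top.npz');i,d=f['i'],f['d'];K,T=cam('top')
hsv=cv2.cvtColor(i,cv2.COLOR_RGB2HSV)
m=((hsv[...,1]<60)&(hsv[...,2]>120)).astype(np.uint8)*255
m=cv2.morphologyEx(m,cv2.MORPH_CLOSE,np.ones((5,5)))
def rect(mask,c,z):
    n,l=cv2.connectedComponents(mask);c=cv2.findContours((l==l[c[1],c[0]]).astype(np.uint8),0,1)[0][0]
    P=ray(K,T,c[:,0,:],z)[:,:2];r=cv2.minAreaRect((P*1000).astype(np.float32));return r,cv2.boxPoints(r)
for n,c,z in(('plate',(189,265),.012),('shim',(182,158),.016),('tray',(296,240),.008)):
    r,b=rect(m,c,z);print(n,np.round(r[0],1),np.round(r[1],1),round(r[2],1),b.round().tolist())
P=cloud(K,T,d)
print('heights',[ (c,P[c[1],c[0]].round(3).tolist()) for c in((189,265),(182,158),(288,280),(296,240),(320,170),(332,151),(360,130))])
g=(hsv[...,2]<110)&(P[...,2]>.034)&(P[...,2]<.05)
g[:95]=0;g[200:]=0;g[:,:250]=0;g[:,410:]=0
g=cv2.morphologyEx(g.astype(np.uint8)*255,cv2.MORPH_CLOSE,np.ones((15,15)))
g=cv2.morphologyEx(g,cv2.MORPH_OPEN,np.ones((9,9)))
ys,xs=np.nonzero(g);print(xs.min(),xs.max(),ys.min(),ys.max())
c=max(cv2.findContours(g,0,1)[0],key=cv2.contourArea)
Q=(ray(K,T,c[:,0,:],.042)[:,:2]*1000).astype(np.float32);r=cv2.minAreaRect(Q);print('deck',r,cv2.boxPoints(r).round().tolist())
crop=i[80:320,110:430].copy();crop=cv2.resize(crop,(800,600),interpolation=cv2.INTER_CUBIC)
cv2.polylines(crop,[((c-[110,80])*2.5).astype(int)],True,(0,255,0),1)
save('crop',crop)
E
python3 m.py
```

```text
plate [491.4 289.1] [40.7 60.2] 72.0 [[456.0, 279.0], [514.0, 260.0], [526.0, 299.0], [469.0, 318.0]]
shim [705.7 309.9] [50.3 50.4] 62.6 [[672.0, 299.0], [716.0, 276.0], [740.0, 321.0], [695.0, 344.0]]
tray [526.9  76.5] [ 81.4 161.9] 79.6 [[440.0, 51.0], [599.0, 22.0], [614.0, 102.0], [455.0, 131.0]]
heights [((189, 265), [0.489, 0.288, 0.013]), ((182, 158), [0.705, 0.309, 0.016]), ((288, 280), [0.462, 0.086, 0.057]), ((296, 240), [0.544, 0.075, 0.007]), ((320, 170), [0.68, 0.029, 0.041]), ((332, 151), [0.715, 0.005, 0.059]), ((360, 130), [0.755, -0.048, 0.064])]
276 378 95 180
deck ((756.0352172851562, 12.954139709472656), (189.66867065429688, 169.63088989257812), 82.05375671386719) [[659.0, -69.0], [827.0, -93.0], [853.0, 95.0], [685.0, 119.0]]
```

View pics/crop.png

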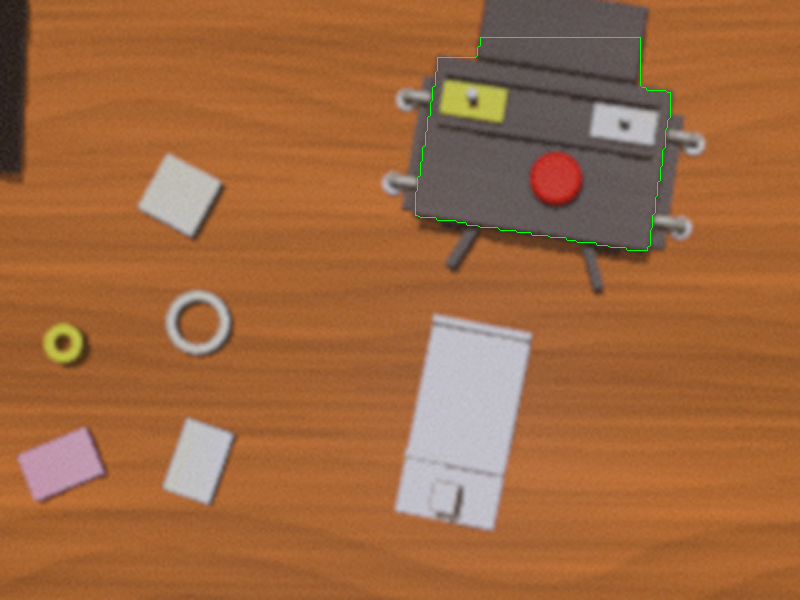

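The close crop confirms the choice: a plain grey 60×40 slab at crop (199,461), with the square stack at (181,195) and the pink piece at (62,465) set aside. The deck's front edge runs from about (415,215) to (650,250), and the flare tips are at (452,265) and (598,290).

```bash
cat >> h.py <<'E'
def goto(x,y,z,yaw_y=None):
    "print remaining shift in tool axes (cm) and turn of tool z so tool y lies along world angle yaw_y (deg, mod 180)"
    s=arm.state();q=s['ee_rot'];M=R.from_quat([q[1],q[2],q[3],q[0]]).as_matrix()
    a=np.degrees(np.arctan2(M[1,1],M[0,1]));t=0
    if yaw_y is not None:
        t=-((yaw_y-a+90)%180-90); M2=M@R.from_rotvec([0,0,np.radians(t)]).as_matrix()
    else: M2=M
    dv=np.array([x,y,z])-s['eef_pos']
    print('t',s['time_s'],'pos',np.round(s['eef_pos'],4),'tooly',round(a,1),'tilt',np.round(M[:,2],3),'| turn rad',round(np.radians(t),3),'shift old axes cm',(M.T@dv*100).round(2),'after turn',(M2.T@dv*100).round(2),'F',np.round(s['ft_force'],2),'w',round(s['grip_width'],4))
E
python3 - <<'E'
from h import *
goto(.491,.289,.25,71.9); print(arm.grip_depth, np.round(arm.state()['joints'],2))
f=np.load('top.npz');K,T=cam('top')
t=ray(K,T,[(290.8,186),(349.2,196)],.02);print('flare tips',t.round(3),t.mean(0))
e=ray(K,T,[(276,166),(370,180)],.042);print('front',e.round(3),e.mean(0),np.degrees(np.arctan2(e[1,1]-e[0,1],e[1,0]-e[0,0]))+90)
p=ray(K,T,[(288,279)],.055);print('post',p)
E
```

```text
t 0.1 pos [ 0.162  -0.499   0.3028] tooly -72.0 tilt [-0.     0.002 -1.   ] | turn rad 0.63 shift old axes cm [ 55.62 -64.78   5.43] after turn [  6.8  -85.11   5.43] F [-0.21  0.13  0.57] w 0.0855
0.0539 [-1.38  0.05  0.1   1.62 -0.    1.44]
flare tips [[ 0.651  0.087  0.02 ]
 [ 0.633 -0.03   0.02 ]] [0.64183129 0.02836802 0.02      ]
front [[ 0.687  0.115  0.042]
 [ 0.662 -0.07   0.042]] [0.67419489 0.02269209 0.042     ] -7.671989175748351
post [[0.46436965 0.08590953 0.055     ]]
```

```bash
python3 -m jog '[[0,0,0.125,0,0,0,0],[0,0,0.125,0,0,0,0],[0,0,0.125,0,0,0,0],[0,0,0.125,0,0,0,0],[0,0,0.125,0,0,0,0]]'
python3 -m jog '[[0,0,0,0.3,-4,0.2,0],[0,0,0,0.3,-4,0.2,0],[0,0,0,0.3,-4,0.2,0],[0,0,0,0.3,-4,0.2,0],[0,0,0,0.3,-4,0.2,0]]'
python3 -m jog '[[0,0,0,0.3,-4,0.2,0],[0,0,0,0.3,-4,0.2,0],[0,0,0,0.3,-4,0.2,0],[0,0,0,0.3,-4,0.2,0],[0,0,0,0.3,-4,0.2,0]]'
python3 -m jog '[[0,0,0,0.3,-4,0.2,0],[0,0,0,0.3,-4,0.2,0],[0,0,0,0.3,-4,0.2,0],[0,0,0,0.3,-4,0.2,0],[0,0,0,0.3,-4,0.2,0]]'
python3 -m jog '[[0,0,0,0.3,-4,0.2,0],[0,0,0,0.3,-4,0.2,0],[0,0,0,0.3,-4,0.2,0],[0,0,0,0.3,-4,0.2,0],[0,0,0,0,0,0,0]]'
python3 -c "
from h import *
goto(.491,.289,.25,71.9)"
```

```text
time_s: 0.52
eef_pos: [0.162, -0.4991, 0.3032]
ee_rot: [-0.001, 0.987, -0.158, -0.0]
ft_force: [0.4, 0.4, -0.3]
grip_width: 0.0856
gripper_force: 0.0
time_s: 0.93
eef_pos: [0.2377, -0.3117, 0.2931]
ee_rot: [-0.001, 0.988, -0.156, -0.0]
ft_force: [1.4, -0.2, 0.0]
grip_width: 0.0855
gripper_force: 0.0
time_s: 1.35
eef_pos: [0.3131, -0.1259, 0.2835]
ee_rot: [0.0, 0.988, -0.155, 0.0]
ft_force: [2.3, 0.1, 0.7]
grip_width: 0.0858
gripper_force: 0.0
time_s: 1.77
eef_pos: [0.368, -0.0081, 0.2753]
ee_rot: [-0.028, 0.992, -0.121, 0.003]
ft_force: [0.2, -0.2, -0.1]
grip_width: 0.0858
gripper_force: 0.0
time_s: 2.18
eef_pos: [0.3953, 0.0441, 0.2812]
ee_rot: [-0.069, 0.995, -0.071, 0.004]
ft_force: [-1.0, -0.3, 0.5]
grip_width: 0.0852
gripper_force: 0.0
t 2.1833 pos [0.3953 0.0441 0.2812] tooly -98.2 tilt [ 0.018  0.136 -0.99 ] | turn rad 0.173 shift old axes cm [  5.99 -24.93   6.6 ] after turn [  1.61 -25.59   6.6 ] F [-0.99 -0.31  0.51] w 0.0852
```

```bash
python3 -c "
from h import *
s=arm.state();print(np.round(s['joints'],3),np.round(s['joint_velocities'],2))"
```

```text
[-0.144 -0.307 -0.27   1.609  0.138  3.141] [-0.02 -0.02 -0.02  0.02 -0.06 -0.  ]
```

```bash
cat >> h.py <<'E'
def level():
    q=arm.state()['ee_rot'];M=R.from_quat([q[1],q[2],q[3],q[0]]).as_matrix()
    print('level turn (tool)',(M.T@np.cross(M[:,2],[0,0,-1])).round(3),'joints',np.round(arm.state()['joints'],2))
E
python3 -m jog '[[0,0,-0.125,0,0,0,0],[0,0,-0.125,0,0,0,0],[0,0,-0.125,0,0,0,0],[0,0,-0.125,0,0,0,0],[0,0,-0.125,0,0,0,0]]'
python3 -m jog '[[0,0,-0.125,0,0,0,0],[0,0,-0.125,0,0,0,0],[0,0,-0.125,0,0,0,0],[0,0,-0.125,0,0,0,0],[0,0,-0.125,0,0,0,0]]'
python3 -m jog '[[0,0,-0.125,0,0,0,0],[0,0,-0.125,0,0,0,0],[0,0,-0.125,0,0,0,0],[0,0,-0.125,0,0,0,0],[0,0,-0.125,0,0,0,0]]'
python3 -m jog '[[0,0,-0.125,0,0,0,0],[0,0,-0.125,0,0,0,0],[0,0,-0.125,0,0,0,0],[0,0,-0.125,0,0,0,0],[0,0,-0.125,0,0,0,0]]'
python3 -c "
from h import *
level();goto(.491,.289,.25,71.9)"
```

```text
time_s: 2.6
eef_pos: [0.3942, 0.0426, 0.2809]
ee_rot: [-0.063, 0.968, 0.24, 0.025]
ft_force: [-0.4, 0.6, -0.0]
grip_width: 0.0852
gripper_force: 0.0
time_s: 3.02
eef_pos: [0.3942, 0.0426, 0.2809]
ee_rot: [-0.052, 0.848, 0.526, 0.043]
ft_force: [0.6, 0.5, 0.5]
grip_width: 0.0855
gripper_force: 0.0
time_s: 3.43
eef_pos: [0.3942, 0.0426, 0.2809]
ee_rot: [-0.037, 0.645, 0.761, 0.057]
ft_force: [-0.3, -0.7, -0.4]
grip_width: 0.0853
gripper_force: 0.0
time_s: 3.85
eef_pos: [0.3942, 0.0426, 0.2809]
ee_rot: [-0.018, 0.38, 0.923, 0.065]
ft_force: [-0.6, -0.3, 0.2]
grip_width: 0.0855
gripper_force: 0.0
level turn (tool) [ 0.107 -0.082  0.   ] joints [-0.15 -0.31 -0.27  1.61  0.14  0.63]
t 3.85 pos [0.3942 0.0426 0.2809] tooly 45.0 tilt [ 0.017  0.134 -0.991] | turn rad -0.47 shift old axes cm [10.09 23.79  6.53] after turn [-1.78 25.78  6.53] F [-0.55 -0.3   0.19] w 0.0855
```

```bash
python3 -m jog '[[0.107,-0.082,0,0,0,0,0],[0,0,-0.117,0,0,0,0],[0,0,-0.117,0,0,0,0],[0,0,-0.118,0,0,0,0],[0,0,-0.118,0,0,0,0]]'
python3 -c "
from h import *
level();goto(.491,.289,.25,71.9)"
```

```text
time_s: 4.27
eef_pos: [0.3943, 0.0428, 0.281]
ee_rot: [-0.0, 0.155, 0.988, 0.005]
ft_force: [-0.1, 0.0, 0.1]
grip_width: 0.0856
gripper_force: 0.0
level turn (tool) [ 0.01  -0.002  0.   ] joints [-0.07 -0.29 -0.26  1.61  0.01  0.24]
t 4.2667 pos [0.3943 0.0428 0.281 ] tooly 72.2 tilt [ 0.001  0.01  -1.   ] | turn rad 0.005 shift old axes cm [-1.68 26.37  3.36] after turn [-1.55 26.38  3.36] F [-0.08  0.05  0.08] w 0.0856
```

```bash
python3 -m jog '[[0.01,0,0,-0.3,3.8,0.5,0],[0,0,0,-0.2,3.8,0.5,0],[0,0,0,-0.2,3.8,0.5,0],[0,0,0,-0.2,3.8,0.5,0],[0,0,0,-0.2,3.8,0.5,0]]'
python3 -m jog '[[0,0,0,-0.2,3.7,0.5,0],[0,0,0,-0.2,3.7,0.4,0],[0,0,0,0,0,0,0]]'
python3 - <<'E'
from h import *
level();goto(.491,.289,.25,71.9)
s=arm.state();i,d=arm.grab_frame('wrist');save('w1',i);np.savez('w1',i=i,d=d)
K,T=cam('wrist',s)
q=(np.linalg.inv(T)@np.array([.491,.289,.012,1]))[:3];q=K@q;print(q[:2]/q[2])
hsv=cv2.cvtColor(i,cv2.COLOR_RGB2HSV)
m=((hsv[...,1]<60)&(hsv[...,2]>110)).astype(np.uint8)*255
for c in cv2.findContours(m,0,1)[0]:
    if cv2.contourArea(c)>1500:
        r=cv2.minAreaRect((ray(K,T,c[:,0,:],.012)[:,:2]*1000).astype(np.float32));print(cv2.boundingRect(c),np.round(r[0],1),np.round(r[1],1),round(r[2],1))
E
```

```text
time_s: 4.68
eef_pos: [0.4644, 0.2215, 0.2562]
ee_rot: [-0.001, 0.158, 0.987, 0.0]
ft_force: [0.8, -0.8, -0.2]
grip_width: 0.0855
gripper_force: 0.0
time_s: 4.93
eef_pos: [0.4918, 0.2938, 0.2437]
ee_rot: [-0.003, 0.156, 0.988, 0.001]
ft_force: [0.6, -0.4, -0.6]
grip_width: 0.0855
gripper_force: 0.0
level turn (tool) [ 0.001 -0.006 -0.   ] joints [0.42 0.17 0.11 1.52 0.   0.73]
t 4.9333 pos [0.4918 0.2938 0.2437] tooly 72.1 tilt [-0.005  0.002 -1.   ] | turn rad 0.004 shift old axes cm [-0.07 -0.48 -0.63] after turn [-0.08 -0.48 -0.63] F [ 0.59 -0.43 -0.56] w 0.0855
[306.69214519 217.48191456]
(364, 386, 60, 46) [708.5 309.2] [51.  50.7] 62.6
(320, 304, 55, 48) [604.2 291.6] [50.6 50.2] 72.1
(31, 263, 123, 122) [525.5  79.5] [ 89.  129.7] 86.3
(35, 232, 102, 54) [468.2  91.9] [78.9 43.6] 79.7
(282, 183, 49, 68) [490.8 288.5] [39.9 58.6] 72.1
(391, 130, 86, 83) [486.7 399.3] [38.8 58.9] 23.8
(85, 0, 199, 51) [326.8 250. ] [142.8  32.3] 72.1
```

View pics/w1.png

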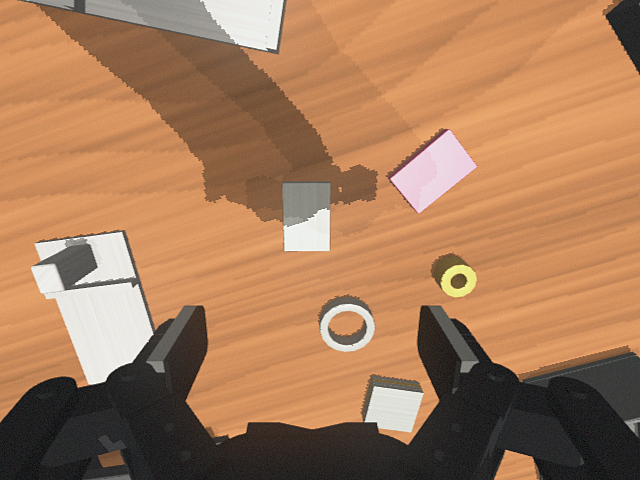

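The wrist view shows the plate at (307,217). It measures 40×59 mm at (0.491, 0.2885), which agrees with the top view. The pink slab at (433,170) is clear of the fingers. I'll descend.

```bash
python3 -m jog '[[0,-0.006,0,0,-0.5,3,0.3],[0,0,0,0,0,4,0.3],[0,0,0,0,0,4,0.3],[0,0,0,0,0,3,0.3],[0,0,0,0,0,1.5,0.3]]'
python3 -m jog '[[0,0,0,0,0,0,0.3],[0,0,0,0,0,0,0.3],[0,0,0,0,0,0,0.3]]'
python3 - <<'E'
from h import *
level();goto(.491,.2885,.076,71.9)
s=arm.state();i,d=arm.grab_frame('wrist');np.savez('w2',i=i,d=d);K,T=cam('wrist',s);P=cloud(K,T,d)
q=s['ee_rot'];M=R.from_quat([q[1],q[2],q[3],q[0]]).as_matrix();L=(P-np.array(s['eef_pos']))@M
for sg in(1,-1):
    k=(d>0)&(abs(L[...,0])<.012)&(sg*L[...,1]>.018)&(sg*L[...,1]<.045)&(L[...,2]>.03)&(P[...,2]>.004)
    print(sg,k.sum(),'tip z tool',np.percentile(L[k][:,2],[50,99,100]) if k.any() else '', 'y',np.percentile(sg*L[k][:,1],[1,50,99]) if k.any() else '')
E
```

```text
time_s: 5.4
eef_pos: [0.4864, 0.2821, 0.0878]
ee_rot: [-0.001, 0.158, 0.987, -0.002]
ft_force: [0.3, 0.2, -0.3]
grip_width: 0.06
gripper_force: 0.0
time_s: 5.65
eef_pos: [0.4905, 0.2851, 0.095]
ee_rot: [0.003, 0.157, 0.988, 0.001]
ft_force: [-0.0, 0.2, 1.4]
grip_width: 0.0595
gripper_force: 0.0
level turn (tool) [0.003 0.007 0.   ] joints [ 0.41  0.21 -0.14  1.21 -0.    0.73]
t 5.65 pos [0.4905 0.2851 0.095 ] tooly 71.9 tilt [ 0.007  0.001 -1.   ] | turn rad -0.0 shift old axes cm [0.07 0.33 1.9 ] after turn [0.07 0.33 1.9 ] F [-0.04  0.15  1.37] w 0.0595
1 3507 tip z tool [0.04720352 0.0848968  0.08644654] y [0.01835156 0.02979373 0.04273759]
-1 2988 tip z tool [0.04421389 0.06667068 0.06968235] y [0.02990075 0.0310329  0.04344179]
```

```bash
python3 -m jog '[[0,0,0,0,0.3,0.9,0.3],[0.003,0.007,0,0,0,0.8,0.3],[0,0,0,0,0,0,0.3],[0,0,0,0,0,0,0.3]]'
python3 -c "
from h import *
level();goto(.491,.2885,.076,71.9)"
```

```text
time_s: 6.03
eef_pos: [0.4896, 0.2885, 0.0751]
ee_rot: [-0.002, 0.156, 0.988, -0.001]
ft_force: [-0.1, -0.3, -0.1]
grip_width: 0.0597
gripper_force: 0.0
level turn (tool) [-0.003 -0.004  0.   ] joints [ 0.41  0.24 -0.15  1.19  0.    0.73]
t 6.0333 pos [0.4896 0.2885 0.0751] tooly 72.0 tilt [-0.005 -0.002 -1.   ] | turn rad 0.002 shift old axes cm [-0.14  0.04 -0.09] after turn [-0.14  0.04 -0.09] F [-0.14 -0.29 -0.13] w 0.0597
```

```bash
python3 -m jog '[[0,0,0,0,0,-0.1,0.45],[0,0,0,0,0,0,0.6],[0,0,0,0,0,0,0.8],[0,0,0,0,0,0,0.8],[0,0,0,0,0,0,0.8]]'
python3 -m jog '[[0,0,0,0,0,0,0.8],[0,0,0,0,0,0,0.8],[0,0,0,0,0,0,0.8]]'
python3 -m jog '[[0,0,0,0,0,-1,0.8],[0,0,0,0,0,-2,0.8],[0,0,0,0,0,-2,0.8],[0,0,0,0,0,0,0.8],[0,0,0,0,0,0,0.8]]'
```

```text
time_s: 6.45
eef_pos: [0.4904, 0.2889, 0.0775]
ee_rot: [-0.001, 0.156, 0.988, -0.0]
ft_force: [-0.4, -0.4, 3.1]
grip_width: 0.0378
gripper_force: 60.9
time_s: 6.7
eef_pos: [0.4904, 0.2889, 0.0776]
ee_rot: [-0.001, 0.156, 0.988, -0.0]
ft_force: [0.2, -0.1, 5.1]
grip_width: 0.0382
gripper_force: 61.1
time_s: 7.12
eef_pos: [0.491, 0.2889, 0.1276]
ee_rot: [-0.001, 0.156, 0.988, -0.0]
ft_force: [-0.7, 0.9, -2.2]
grip_width: 0.0379
gripper_force: 60.7
```

```bash
python3 -c "
from h import *
goto(.548,.0725,.13,79.7)"
```

```text
t 7.1167 pos [0.491  0.2889 0.1276] tooly 72.0 tilt [-0.001 -0.    -1.   ] | turn rad -0.134 shift old axes cm [-12.11 -18.82  -0.25] after turn [ -9.48 -20.27  -0.25] F [-0.7   0.89 -2.23] w 0.0379
```

```bash
python3 -m jog '[[0,0,-0.067,0,0,-0.2,0.8],[0,0,-0.067,0,0,0,0.8],[0,0,0,-1,-2,0,0.8],[0,0,0,-1.5,-3,0,0.8],[0,0,0,-1.5,-3.3,0,0.8]]'
python3 -m jog '[[0,0,0,-1.5,-3.3,0,0.8],[0,0,0,-1.5,-3.3,0,0.8],[0,0,0,-1.5,-3.3,0,0.8],[0,0,0,-1,-2,0,0.8],[0,0,0,0,0,0,0.8]]'
python3 - <<'E'
from h import *
level();goto(.548,.0725,.13,79.7)
s=arm.state();i,d=arm.grab_frame('wrist');save('w3',i);np.savez('w3',i=i,d=d);K,T=cam('wrist',s)
for p in([.464,.086,.055],[.599,.022,.016],[.614,.102,.016]):
    q=K@(np.linalg.inv(T)@np.array(p+[1]))[:3];print(q[:2]/q[2])
E
```

```text
time_s: 7.53
eef_pos: [0.5134, 0.1996, 0.1262]
ee_rot: [-0.003, 0.088, 0.996, -0.001]
ft_force: [1.4, -0.5, -1.8]
grip_width: 0.0378
gripper_force: 60.8
time_s: 7.95
eef_pos: [0.5474, 0.0683, 0.1264]
ee_rot: [-0.003, 0.093, 0.996, -0.002]
ft_force: [-0.3, 0.6, -3.5]
grip_width: 0.0376
gripper_force: 60.9
level turn (tool) [-0.005 -0.005 -0.   ] joints [ 0.    0.16 -0.14  1.28 -0.    0.19]
t 7.95 pos [0.5474 0.0683 0.1264] tooly 79.3 tilt [-0.006 -0.004 -1.   ] | turn rad -0.006 shift old axes cm [ 0.02  0.42 -0.36] after turn [ 0.02  0.42 -0.36] F [-0.25  0.62 -3.47] w 0.0376
[319.86848643  99.67974603]
[252.07961989 367.8967614 ]
[392.10793457 368.1878759 ]
```

View pics/w3.png

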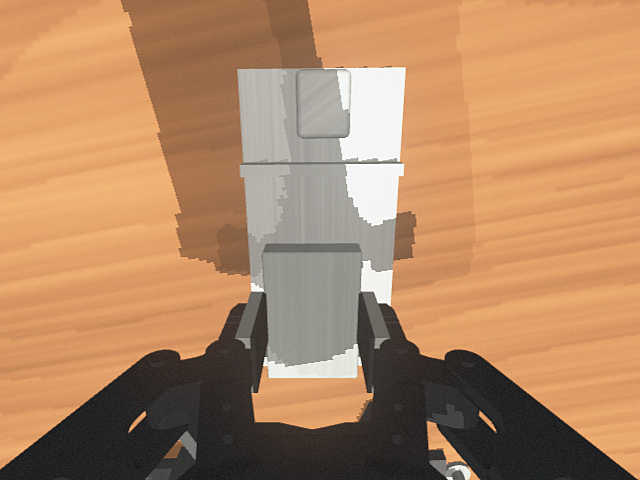

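The wrist view shows the plate held square at (312,305) above the tray. The post is at (323,100), within 1 mm of the prediction. I'll lower with a 4 mm correction in y.

```bash
python3 -m jog '[[-0.005,-0.005,0,0,0.4,1,0.8],[0,0,0,0,0,1.3,0.8],[0,0,0,0,0,0.6,0.8],[0,0,0,0,0,0,0.8],[0,0,0,0,0,0,0.8]]'
python3 -c "
from h import *
level();goto(.548,.0725,.0845,79.7)"
```

```text
time_s: 8.42
eef_pos: [0.5469, 0.0776, 0.0984]
ee_rot: [-0.001, 0.089, 0.996, 0.002]
ft_force: [0.3, -0.8, -3.3]
grip_width: 0.038
gripper_force: 60.8
level turn (tool) [ 0.003 -0.001 -0.   ] joints [ 0.02  0.17 -0.18  1.22  0.    0.2 ]
t 8.4167 pos [0.5469 0.0776 0.0984] tooly 79.7 tilt [-0.001  0.003 -1.   ] | turn rad 0.001 shift old axes cm [-0.2  -0.49  1.39] after turn [-0.2  -0.49  1.39] F [ 0.27 -0.75 -3.29] w 0.038
```

```bash
python3 -m jog '[[0,0,0,-0.1,-0.45,0.3,0.8],[0,0,0,0,0,0.3,0.8],[0,0,0,0,0,0.2,0.8],[0,0,0,0,0,0,0.8],[0,0,0,0,0,0,0.8]]'
python3 -c "
from h import *
level();goto(.548,.0725,.0845,79.7)"
```

```text
time_s: 8.83
eef_pos: [0.5485, 0.0723, 0.0919]
ee_rot: [0.001, 0.09, 0.996, 0.002]
ft_force: [0.2, -0.1, -2.3]
grip_width: 0.0381
gripper_force: 60.9
level turn (tool) [0.004 0.002 0.   ] joints [ 0.01  0.18 -0.18  1.21  0.    0.19]
t 8.8333 pos [0.5485 0.0723 0.0919] tooly 79.7 tilt [ 0.002  0.003 -1.   ] | turn rad -0.0 shift old axes cm [0.05 0.01 0.74] after turn [0.05 0.01 0.74] F [ 0.2  -0.14 -2.34] w 0.0381
```

```bash
python3 -m jog '[[0,0,0,0,0,0.2,0.8],[0,0,0,0,0,0.2,0.8],[0,0,0,0,0,0.2,0.8],[0,0,0,0,0,0,0.8],[0,0,0,0,0,0,0.8]]'
python3 -m jog '[[0,0,0,0,0,0.05,0.8],[0,0,0,0,0,0,0.8],[0,0,0,0,0,0,0.8]]'
```

```text
time_s: 9.25
eef_pos: [0.5482, 0.0724, 0.0855]
ee_rot: [0.001, 0.09, 0.996, 0.002]
ft_force: [-0.5, 0.7, -1.7]
grip_width: 0.0375
gripper_force: 60.9
time_s: 9.5
eef_pos: [0.5485, 0.0724, 0.0854]
ee_rot: [0.001, 0.09, 0.996, 0.002]
ft_force: [-0.1, 0.1, -2.2]
grip_width: 0.0375
gripper_force: 60.9
```

```bash
python3 -m jog '[[0,0,0,0,0,0.08,0.8],[0,0,0,0,0,0,0.8],[0,0,0,0,0,0,0.8],[0,0,0,0,0,0,0.8]]'
python3 -m jog '[[0,0,0,0,0,0.06,0.8],[0,0,0,0,0,0,0.8],[0,0,0,0,0,0,0.8],[0,0,0,0,0,0,0.8]]'
```

```text
time_s: 9.83
eef_pos: [0.5485, 0.0724, 0.0846]
ee_rot: [0.001, 0.09, 0.996, 0.002]
ft_force: [0.0, 0.4, -2.3]
grip_width: 0.0377
gripper_force: 60.9
time_s: 10.17
eef_pos: [0.5485, 0.0724, 0.0839]
ee_rot: [0.001, 0.09, 0.996, 0.002]
ft_force: [0.1, -0.5, -1.6]
grip_width: 0.0376
gripper_force: 60.9
```

```bash
python3 -m jog '[[0,0,0,0,0,0.06,0.8],[0,0,0,0,0,0,0.8],[0,0,0,0,0,0,0.8]]'
python3 -m jog '[[0,0,0,0,0,0,0.5],[0,0,0,0,0,0,0.4],[0,0,0,0,0,0,0.3],[0,0,0,0,0,0,0.3],[0,0,0,0,0,0,0.3]]'
python3 -m jog '[[0,0,0,0,0,-1,0.3],[0,0,0,0,0,-3,0.3],[0,0,0,0,0,-3,0.3],[0,0,0,0,0,-1,0.3],[0,0,0,0,0,0,0.3]]'
python3 - <<'E'
from h import *
goto(.464,.086,.16,79.7);level()
s=arm.state();i,d=arm.grab_frame('wrist');save('w4',i);np.savez('w4',i=i,d=d)
E
```

```text
time_s: 10.42
eef_pos: [0.5486, 0.0724, 0.0837]
ee_rot: [0.001, 0.09, 0.996, 0.002]
ft_force: [-1.0, 0.4, 0.3]
grip_width: 0.0377
gripper_force: 61.1
time_s: 10.83
eef_pos: [0.5487, 0.0724, 0.0835]
ee_rot: [0.001, 0.09, 0.996, 0.002]
ft_force: [-0.5, 0.2, 0.3]
grip_width: 0.0601
gripper_force: 0.0
time_s: 11.25
eef_pos: [0.5511, 0.0722, 0.1685]
ee_rot: [0.006, 0.09, 0.996, 0.002]
ft_force: [-0.0, -0.7, -0.2]
grip_width: 0.0596
gripper_force: 0.0
t 11.25 pos [0.5511 0.0722 0.1685] tooly 79.7 tilt [ 0.012  0.003 -1.   ] | turn rad -0.0 shift old axes cm [ 8.82 -0.2   0.75] after turn [ 8.82 -0.2   0.75] F [-0.   -0.74 -0.2 ] w 0.0596
level turn (tool) [ 0.005  0.011 -0.   ] joints [ 0.01  0.13 -0.08  1.35  0.    0.19]
```

View pics/w4.png

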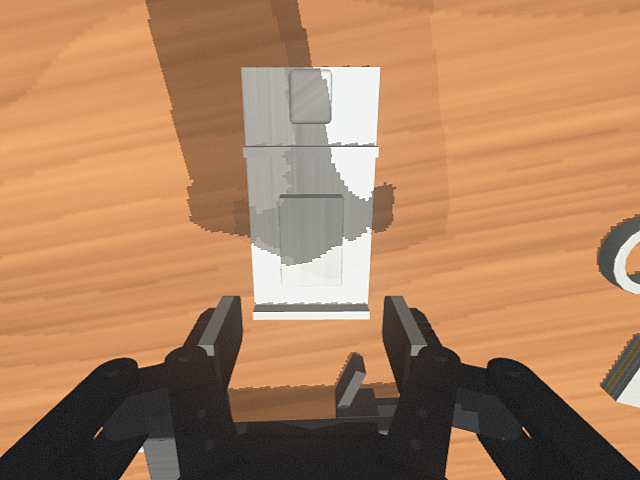

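The wrist view shows the plate flat and central in the bed at (311,240), between the lips at rows 150 and 310. Next I'll take one close look over the mouth to measure the gap line against the tray.

```bash
python3 -m jog '[[0,0.011,0,-1,0,-3,0.3],[0,0,0,-2,0.8,-3,0.3],[0,0,0,-2,0.8,-3,0.3],[0,0,0,-2,0.8,-1,0.3],[0,0,0,-1,0,0,0.3]]'
python3 -m jog '[[0,0,0,0,0,0,0.3],[0,0,0,0,0,0,0.3],[0,0,0,0,0,0,0.3]]'
python3 - <<'E'
from h import *
level()
s=arm.state();i,d=arm.grab_frame('wrist');save('w5',i);np.savez('w5',i=i,d=d,p=s['eef_pos'],q=s['ee_rot'])
i,d=arm.grab_frame('top');np.savez('top2',i=i,d=d)
E
```

```text
time_s: 11.72
eef_pos: [0.6345, 0.0817, 0.2648]
ee_rot: [-0.002, 0.09, 0.996, 0.003]
ft_force: [0.4, -0.2, -0.4]
grip_width: 0.0595
gripper_force: 0.0
time_s: 11.97
eef_pos: [0.6305, 0.0809, 0.2604]
ee_rot: [-0.007, 0.09, 0.996, 0.002]
ft_force: [-1.4, -0.3, -1.2]
grip_width: 0.0597
gripper_force: 0.0
level turn (tool) [ 0.003 -0.014  0.   ] joints [0.02 0.35 0.36 1.59 0.01 0.2 ]
```

View pics/w5.png

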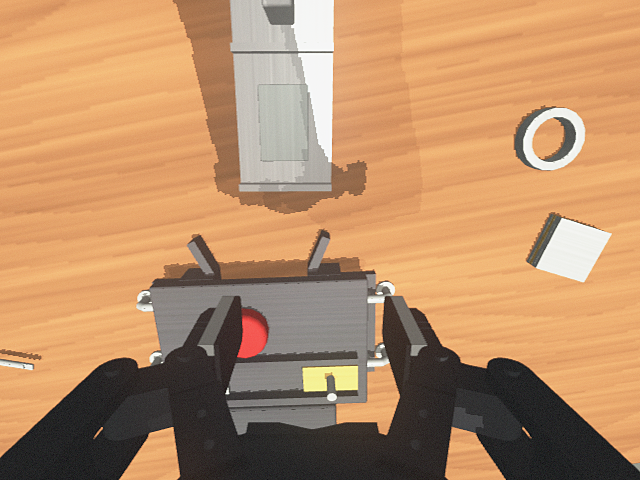

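The wrist view shows the deck's front edge from about (152,285) to (375,272). The flare tips are at (195,238) and (323,234), and the tray's nose edge runs from (238,190) to (331,187).

```bash
cat > g.py <<'E'
from h import *
f=np.load('w5.npz');i,d=f['i'],f['d'];st={'ee_rot':f['q'],'eef_pos':f['p']};K,T=cam('wrist',st);P=cloud(K,T,d)
hsv=cv2.cvtColor(i,cv2.COLOR_RGB2HSV);S=hsv[...,1]
dk=(P[...,2]>.035)&(P[...,2]<.048)&(d>0)&(S<90)
pts=[]
for u in range(165,365,3):
    r=np.nonzero(dk[255:310,u])[0]
    if len(r): pts.append((u,255+r[0]))
W=ray(K,T,pts,.042)[:,:2]
vx,vy,x0,y0=cv2.fitLine(W.astype(np.float32),cv2.DIST_HUBER,0,.001,.001).ravel()
ang=np.degrees(np.arctan2(vx,-vy)) if vy<0 else np.degrees(np.arctan2(-vx,vy))
print('front edge pt',x0,y0,'inward angle',ang)
u=np.array([np.cos(np.radians(ang)),np.sin(np.radians(ang))]);n=np.array([-u[1],u[0]])
if u[0]<0:u=-u;n=-n
# lateral extents: use rows where both side edges are visible, deck mask
D=ray(K,T,np.argwhere(dk)[:,::-1],.042)[:,:2];a=(D-[x0,y0])@u;b=(D-[x0,y0])@n
for lo in(.005,.015,.03):
    k=(a>lo)&(a<lo+.01);print('a',lo,'b ext',np.percentile(b[k],[.2,99.8]))
fl=(P[...,2]>.013)&(P[...,2]<.026)&(S<100)&(hsv[...,2]<150)&(d>0)
F=ray(K,T,np.argwhere(fl)[:,::-1],.02)[:,:2];a=(F-[x0,y0])@u;b=(F-[x0,y0])@n
for lo in np.arange(-.036,-.004,.005):
    k=(a>lo)&(a<lo+.005)&(abs(b)<.08)
    for sg in(1,-1):
        kk=k&(sg*(b-np.median(b[k]))>0) if k.any() else k
    bl=b[k];m=np.sort(bl);j=np.argmax(np.diff(m)) if len(m)>5 else None
    if j is not None: print('flare a',round(lo,3),'inner gap',m[j].round(4),m[j+1].round(4),'mid',((m[j]+m[j+1])/2).round(4))
# tray
m=((S<60)&(hsv[...,2]>100)).astype(np.uint8);m[220:]=0
tr=[]
L=[];Rr=[]
for v in range(70,180,4):
    r=np.nonzero(m[v,200:380])[0]+200; L.append((r[0],v));Rr.append((r[-1],v))
for nm,e in(('L',L),('R',Rr)):
    w=ray(K,T,e,.006)[:,:2];l=cv2.fitLine(w.astype(np.float32),cv2.DIST_HUBER,0,.001,.001).ravel();print(nm,l.round(4),np.degrees(np.arctan(l[1]/l[0])),'b of mid',(l[2:]-[x0,y0])@n,'a',(l[2:]-[x0,y0])@u)
k=[]
for uu in range(245,328,4):
    r=np.nonzero(m[150:210,uu])[0]; k.append((uu,150+r[-1]))
w=ray(K,T,k,.016)[:,:2];print('nose a',np.mean((w-[x0,y0])@u))
E
python3 g.py
```

```text
front edge pt 0.67332953 0.03139058 inward angle -8.145633
a 0.005 b ext [-0.09878729  0.08813959]
a 0.015 b ext [-0.098861    0.08820769]
a 0.03 b ext [-0.09893682  0.0883044 ]
flare a -0.036 inner gap -0.0605 0.0504 mid -0.0051
flare a -0.031 inner gap -0.0577 0.0484 mid -0.0046
flare a -0.026 inner gap -0.0556 0.0465 mid -0.0046
flare a -0.021 inner gap -0.0535 0.0445 mid -0.0045
flare a -0.016 inner gap -0.0513 0.0416 mid -0.0048
flare a -0.011 inner gap -0.0492 0.0396 mid -0.0048
flare a -0.006 inner gap -0.0473 0.0376 mid -0.0048
L [ 0.9844 -0.1758  0.5442  0.0327] -10.127043 b of mid -0.017045101 a -0.12801464
R [ 0.9827 -0.1852  0.5611  0.1101] -10.674684 b of mid 0.062031865 a -0.122225754
nose a -0.07261915684207121
```

```bash
python3 -c "
from h import *
goto(.4645,.0875,.14,79.6)"
```

```text
t 12.0667 pos [0.6305 0.081  0.2613] tooly 79.7 tilt [-0.012  0.005 -1.   ] | turn rad 0.001 shift old axes cm [16.3  -2.37 12.33] after turn [16.3  -2.39 12.33] F [ 0.35  0.59 -0.1 ] w 0.0596
```

```bash
python3 -m jog '[[0.003,-0.014,0,1,-0.3,0,0.3],[0,0,0,3,-0.5,1,0.3],[0,0,0,3.5,-0.5,2,0.3],[0,0,0,3.5,-0.5,3,0.3],[0,0,0,3.5,-0.5,2.5,0.3]]'
python3 -m jog '[[0,0,0,1.9,0,2.5,0.3],[0,0,0,0,0,1,0.3],[0,0,0,0,0,0,0.3],[0,0,0,0,0,0,0.3],[0,0,0,0,0,0,0.3]]'
python3 - <<'E'
from h import *
level();goto(.4645,.0875,.1,79.6)
s=arm.state();i,d=arm.grab_frame('wrist');np.savez('w6',i=i,d=d);K,T=cam('wrist',s);P=cloud(K,T,d)
k=(d>0)&(abs(P[...,2]-.055)<.004)&(np.hypot(P[...,0]-.4645,P[...,1]-.0875)<.025)
ys,xs=np.nonzero(k);print(k.sum());
c=cv2.findContours(k.astype(np.uint8),0,1)[0];c=max(c,key=cv2.contourArea)
r=cv2.minAreaRect((ray(K,T,c[:,0,:],.055)[:,:2]*1000).astype(np.float32));print(r)
E
```

```text
time_s: 12.48
eef_pos: [0.4882, 0.0841, 0.18]
ee_rot: [0.003, 0.09, 0.996, 0.0]
ft_force: [-0.7, 0.2, 0.7]
grip_width: 0.0594
gripper_force: 0.0
time_s: 12.9
eef_pos: [0.4739, 0.0874, 0.1482]
ee_rot: [0.005, 0.09, 0.996, 0.0]
ft_force: [0.5, -0.1, 1.0]
grip_width: 0.0598
gripper_force: 0.0
level turn (tool) [0.001 0.009 0.   ] joints [ 0.04 -0.05 -0.31  1.3  -0.    0.22]
t 12.9 pos [0.4739 0.0874 0.1482] tooly 79.7 tilt [ 0.009 -0.    -1.   ] | turn rad 0.001 shift old axes cm [ 0.97 -0.17  4.81] after turn [ 0.97 -0.17  4.81] F [ 0.47 -0.08  1.01] w 0.0598
1863
((464.0035705566406, 87.47193908691406), (19.438156127929688, 23.992626190185547), 78.82749938964844)
```

```bash
python3 -m jog '[[0.001,0.009,0,0.95,-0.17,0,0.3],[0,0,0,0,0,1,0.3],[0,0,0,0,0,1.5,0.3],[0,0,0,0,0,1,0.3],[0,0,0,0,0,0,0.3]]'
python3 -m jog '[[0,0,0,0,0,0,0.3],[0,0,0,0,0,0,0.3]]'
python3 -c "
from h import *
level();goto(.464,.0875,.098,79.6)"
```

```text
time_s: 13.37
eef_pos: [0.4603, 0.0874, 0.1083]
ee_rot: [-0.005, 0.09, 0.996, -0.0]
ft_force: [-1.0, -0.9, 0.3]
grip_width: 0.0595
gripper_force: 0.0
time_s: 13.53
eef_pos: [0.4622, 0.0875, 0.1113]
ee_rot: [-0.002, 0.09, 0.996, -0.0]
ft_force: [0.1, -0.5, -0.3]
grip_width: 0.0599
gripper_force: 0.0
level turn (tool) [-0.    -0.004 -0.   ] joints [ 0.04 -0.04 -0.38  1.24  0.    0.22]
t 13.5333 pos [0.4622 0.0875 0.1113] tooly 79.7 tilt [-0.004  0.    -1.   ] | turn rad 0.001 shift old axes cm [-0.18  0.03  1.32] after turn [-0.18  0.03  1.32] F [ 0.05 -0.46 -0.32] w 0.0599
```

```bash
python3 -m jog '[[0,-0.004,0,-0.15,0,0.4,0.3],[0,0,0,0,0,0.5,0.4],[0,0,0,0,0,0.3,0.5],[0,0,0,0,0,0,0.6],[0,0,0,0,0,0,0.65]]'
python3 -m jog '[[0,0,0,0,0,0,0.7],[0,0,0,0,0,0,0.75],[0,0,0,0,0,0,1],[0,0,0,0,0,0,1],[0,0,0,0,0,0,1]]'
python3 -m jog '[[0,0,0,0,0,0,1],[0,0,0,0,0,0,1],[0,0,0,0,0,0,1],[0,0,0,0,0,0,1]]'
python3 -c "
from h import *
level();goto(.4602,.0569,.098,81.85)"
```

```text
time_s: 13.95
eef_pos: [0.4632, 0.0872, 0.0987]
ee_rot: [-0.001, 0.09, 0.996, -0.0]
ft_force: [1.2, -0.4, -0.1]
grip_width: 0.0297
gripper_force: 0.0
time_s: 14.37
eef_pos: [0.4637, 0.0875, 0.0995]
ee_rot: [0.0, 0.09, 0.996, 0.0]
ft_force: [0.2, 1.1, 1.4]
grip_width: 0.0194
gripper_force: 60.9
time_s: 14.7
eef_pos: [0.4637, 0.0875, 0.0995]
ee_rot: [0.0, 0.09, 0.996, 0.0]
ft_force: [-1.4, 2.7, 4.0]
grip_width: 0.019
gripper_force: 61.0
level turn (tool) [ 0.  0. -0.] joints [ 0.04 -0.03 -0.39  1.21  0.    0.22]
t 14.7 pos [0.4637 0.0875 0.0995] tooly 79.7 tilt [ 0.  0. -1.] | turn rad -0.038 shift old axes cm [-0.2  -3.07  0.15] after turn [-0.09 -3.08  0.15] F [-1.43  2.69  3.97] w 0.019
```

```bash
python3 -m jog '[[0,0,-0.01,0,-0.2,0,1],[0,0,-0.01,0,-0.35,0,1],[0,0,-0.01,0,-0.35,0,1],[0,0,-0.008,0,-0.35,0,1],[0,0,0,0,-0.35,0,1]]'
python3 -m jog '[[0,0,0,0,-0.35,0,1],[0,0,0,0,-0.35,0,1],[0,0,0,0,-0.35,0,1],[0,0,0,0,-0.3,0,1],[0,0,0,0,-0.1,0,1]]'
python3 -m jog '[[0,0,0,0,0,0,1],[0,0,0,0,0,0,1],[0,0,0,0,0,0,1]]'
cat > t.py <<'E'
from h import *
import sys
level();goto(.4602,.0569,.0995,81.85)
i,d=arm.grab_frame('top');save(sys.argv[1],cv2.resize(i[120:300,230:430],(800,720),interpolation=cv2.INTER_CUBIC)[:600]);np.savez(sys.argv[1],i=i,d=d)
E
python3 t.py t3
```

```text
time_s: 15.12
eef_pos: [0.4616, 0.0727, 0.0996]
ee_rot: [0.001, 0.07, 0.998, 0.002]
ft_force: [1.2, 4.9, 3.4]
grip_width: 0.0189
gripper_force: 61.1
time_s: 15.53
eef_pos: [0.4595, 0.0579, 0.0995]
ee_rot: [0.001, 0.07, 0.998, 0.001]
ft_force: [1.3, 6.6, 3.1]
grip_width: 0.019
gripper_force: 61.0
time_s: 15.78
eef_pos: [0.4596, 0.0579, 0.0995]
ee_rot: [0.001, 0.07, 0.998, 0.001]
ft_force: [0.5, 5.3, 2.8]
grip_width: 0.019
gripper_force: 61.1
level turn (tool) [ 0.002  0.001 -0.   ] joints [-0.02 -0.06 -0.42  1.21  0.    0.12]
t 15.7833 pos [0.4596 0.0579 0.0995] tooly 81.9 tilt [ 0.002  0.002 -1.   ] | turn rad 0.002 shift old axes cm [-0.08 -0.09 -0.  ] after turn [-0.08 -0.09 -0.  ] F [0.54 5.3  2.79] w 0.019
```

View pics/t3.png

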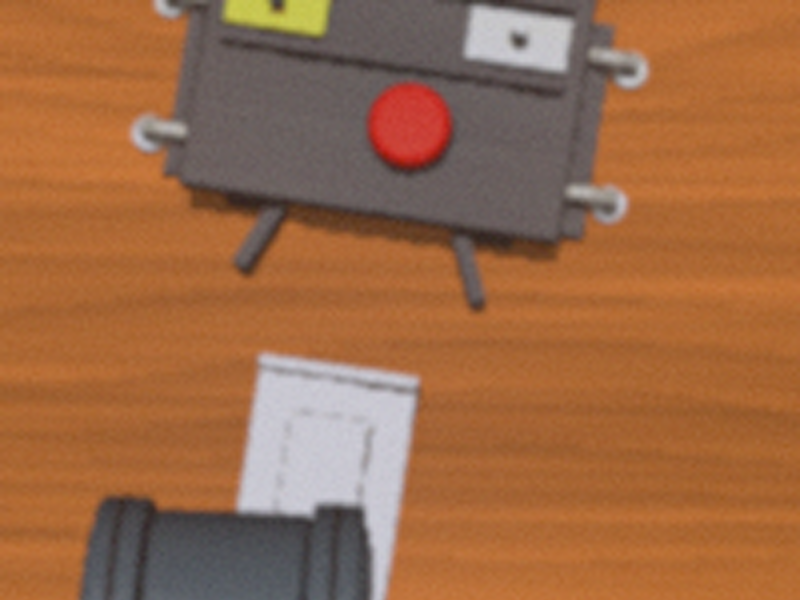

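The top crop shows the tray's nose from (259,355) to (419,380), pointing into the flares with tips at (242,268) and (477,305). The plate outline is still centred in the bed. I'll check the lateral offset and yaw numerically in this one view.

```bash
cat > a.py <<'E'
from h import *
import sys
f=np.load(sys.argv[1]+'.npz');i,d=f['i'],f['d'];K,T=cam('top');P=cloud(K,T,d)
hsv=cv2.cvtColor(i,cv2.COLOR_RGB2HSV);S,V=hsv[...,1],hsv[...,2]
fit=lambda w:cv2.fitLine(np.float32(w),cv2.DIST_HUBER,0,.001,.001).ravel()
# deck side edges at z=.042, front edge (subpixel by threshold on saturation not needed)
dk=(S<90)&(V<140)&(abs(P[...,2]-.042)<.006)
F=[(u,160+np.nonzero(dk[160:190,u])[0].max()+.5) for u in range(285,365)]
w=ray(K,T,F,.042)[:,:2];l=fit(w);v=l[:2]*np.sign(-l[1]);u=np.array([-v[1],v[0]]);n=np.array([-u[1],u[0]]);o=l[2:]
D=ray(K,T,np.argwhere(dk)[:,::-1],.042)[:,:2];a=(D-o)@u;b=(D-o)@n;k=(a>.005)&(a<.05)&(abs(b)<.12)
e=np.percentile(b[k],[1,99]);bm=e.mean();print('deck angle',np.degrees(np.arctan2(u[1],u[0])),'width',np.ptp(e))
# flares
fl=(V<110)&(S<130);fl[:180]=0;fl[200:]=0;fl[:,:285]=0;fl[:,360:]=0
fy,fx=np.nonzero(fl);Fw=ray(K,T,np.c_[fx,fy],.02)[:,:2];a=(Fw-o)@u;b=(Fw-o)@n
for lo in(-.03,-.025,-.02,-.015):
    m=np.sort(b[(a>lo)&(a<lo+.006)])
    if len(m)>3: j=np.argmax(np.diff(m));print('flare',lo,m[j]-bm,m[j+1]-bm,'mid',(m[j]+m[j+1])/2-bm)
t=(S<60)&(V>130)
L=[];Rr=[]
for y in range(int(sys.argv[2]),int(sys.argv[3]),2):
    x=np.nonzero(t[y,270:360])[0]+270;L.append((x[0]-.5,y));Rr.append((x[-1]+.5,y))
for nm,e in(('L',L),('R',Rr)):
    l=fit(ray(K,T,e,.006)[:,:2]);q=l[:2]*np.sign(l[0]);ang=np.degrees(np.arctan2(q@n,q@u));r=l[2:]-o;print(nm,'rel yaw',ang,'a',r@u,'lat',r@n-bm)
E
python3 a.py t3 220 246
```

```text
deck angle -8.062982 width 0.18629608060920677
flare -0.03 -0.05440568123290199 0.05327460348857827 mid -0.0005655388721618575
flare -0.025 -0.05148758914580335 0.05161957701064933 mid 6.599393242298981e-05
flare -0.02 -0.048567555624652044 0.050290330030022715 mid 0.0008613872026853354
flare -0.015 -0.05251711133257135 -0.05054238887345149 mid -0.051529750103011425
L rel yaw 1.4083419 a -0.12205665 lat 0.04430439567469641
R rel yaw -0.2662938 a -0.1083381 lat -0.036827628851899656
```

The top view puts the tray about 1–4 mm left of the centre line with near-zero relative yaw. I'll shift by 2.3 mm, advance into the flares and re-check there.

```bash
python3 -m jog '[[0,0,0,-0.2,-0.1,0,1],[0,0,0,-0.4,-0.13,0,1],[0,0,0,-0.4,0,0,1],[0,0,0,-0.4,0,0,1],[0,0,0,-0.4,0,0,1]]'
python3 -m jog '[[0,0,0,-0.4,0,0,1],[0,0,0,-0.4,0,0,1],[0,0,0,-0.4,0,0,1],[0,0,0,-0.4,0,0,1],[0,0,0,-0.4,0,0,1]]'
python3 -m jog '[[0,0,0,-0.4,0,0,1],[0,0,0,-0.4,0,0,1],[0,0,0,-0.3,0,0,1],[0,0,0,0,0,0,1],[0,0,0,0,0,0,1]]'
python3 t.py t4; python3 a.py t4 200 222
```

```text
time_s: 16.25
eef_pos: [0.4732, 0.0526, 0.0994]
ee_rot: [-0.004, 0.071, 0.997, -0.0]
ft_force: [-11.7, 3.2, 12.8]
grip_width: 0.0192
gripper_force: 62.5
time_s: 16.67
eef_pos: [0.4931, 0.0495, 0.0995]
ee_rot: [-0.004, 0.071, 0.997, -0.0]
ft_force: [-11.5, 2.7, 13.7]
grip_width: 0.0191
gripper_force: 62.4
time_s: 17.08
eef_pos: [0.5049, 0.0477, 0.0995]
ee_rot: [-0.003, 0.071, 0.997, -0.001]
ft_force: [-7.9, 1.7, 10.1]
grip_width: 0.0189
gripper_force: 62.1
level turn (tool) [-0.001 -0.005  0.   ] joints [-0.04  0.06 -0.29  1.22 -0.    0.1 ]
t 17.0833 pos [0.5049 0.0477 0.0995] tooly 81.9 tilt [-0.005 -0.001 -1.   ] | turn rad 0.0 shift old axes cm [4.55 0.27 0.02] after turn [4.55 0.27 0.02] F [-7.88  1.67 10.13] w 0.0189
deck angle -8.100759 width 0.18627477103281073
flare -0.03 -0.05444486968621627 0.05323631205459041 mid -0.0006042788158129309
flare -0.025 -0.051523046753748226 0.05158280711135619 mid 2.9880178803981527e-05
flare -0.02 -0.048599279905061084 0.05025639760037277 mid 0.0008285588476558414
flare -0.015 -0.05254842402297814 -0.0505739073530866 mid -0.05156116568803237
L rel yaw 77.57096 a -0.07018306 lat 0.015659062013820294
R rel yaw -0.68346286 a -0.062378712 lat -0.041209863676830646
```

View pics/t4.png

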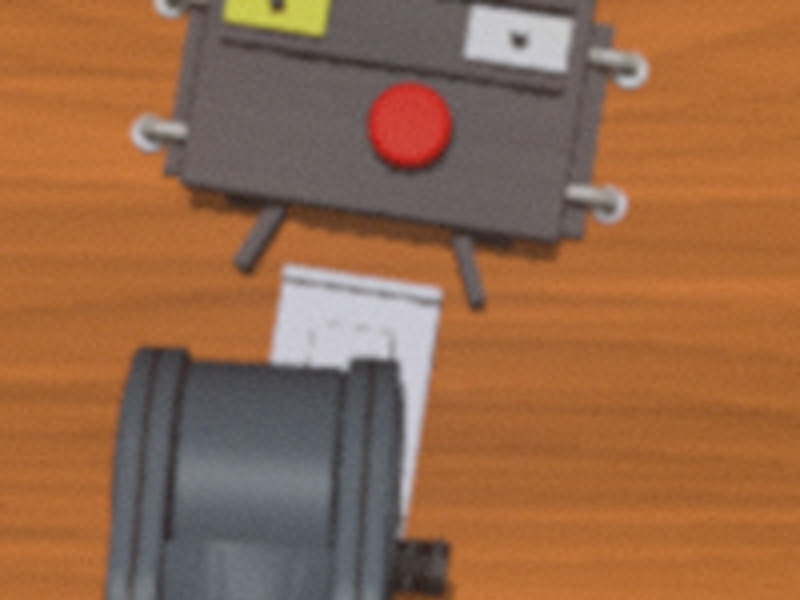

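The top crop shows the nose from (284,265) to (441,290), centred within about 1 mm between the flares. I'll shift 1 mm left and feed in while watching the side force.

```bash
python3 -m jog '[[0,0,0,-0.3,0.1,0,1],[0,0,0,-0.3,0,0,1],[0,0,0,-0.3,0,0,1],[0,0,0,-0.3,0,0,1],[0,0,0,-0.3,0,0,1]]'
python3 -m jog '[[0,0,0,-0.3,0,0,1],[0,0,0,-0.3,0,0,1],[0,0,0,-0.3,0,0,1]]'
python3 -c "
from h import *
s=arm.state();goto(.505,.0477,.0995,81.9);print(s['torque'])"
```

```text
time_s: 17.55
eef_pos: [0.5189, 0.0467, 0.0995]
ee_rot: [-0.004, 0.071, 0.997, -0.001]
ft_force: [-11.7, 1.2, 12.7]
grip_width: 0.0189
gripper_force: 62.4
time_s: 17.8
eef_pos: [0.5279, 0.0454, 0.0995]
ee_rot: [-0.004, 0.071, 0.997, -0.001]
ft_force: [-10.7, 2.1, 12.3]
grip_width: 0.0188
gripper_force: 62.4
t 17.8 pos [0.5279 0.0454 0.0995] tooly 81.9 tilt [-0.008 -0.001 -1.   ] | turn rad -0.001 shift old axes cm [ 2.3  -0.1   0.02] after turn [ 2.3  -0.1   0.02] F [-10.71   2.13  12.3 ] w 0.0188
[ 0.40475648  1.73015195 -0.0219236 ]
```

```bash
python3 -m jog '[[0,0,0,-0.3,0,0,1],[0,0,0,-0.3,0,0,1],[0,0,0,-0.3,0,0,1]]'
python3 -m jog '[[0,0,0,-0.3,0,0,1],[0,0,0,-0.3,0,0,1],[0,0,0,-0.3,0,0,1],[0,0,0,-0.3,0,0,1]]'
python3 -c "
from h import *
s=arm.state();goto(.5279,.0454,.0995,81.9);print(s['torque'])"
```

```text
time_s: 18.05
eef_pos: [0.5368, 0.0441, 0.0995]
ee_rot: [-0.004, 0.071, 0.997, -0.001]
ft_force: [-11.9, 0.6, 11.7]
grip_width: 0.019
gripper_force: 62.3
time_s: 18.38
eef_pos: [0.5487, 0.0425, 0.0995]
ee_rot: [-0.004, 0.071, 0.997, -0.001]
ft_force: [-10.4, 1.1, 12.1]
grip_width: 0.019
gripper_force: 62.3
t 18.3833 pos [0.5487 0.0425 0.0995] tooly 81.9 tilt [-0.007 -0.001 -1.   ] | turn rad -0.001 shift old axes cm [ 2.1  -0.    0.01] after turn [ 2.1  -0.    0.01] F [-10.4    1.13  12.07] w 0.019
[0.4057639  1.72070015 0.01229539]
```

```bash
python3 -m jog '[[0,0,0,-0.3,0,0,1],[0,0,0,-0.3,0,0,1],[0,0,0,-0.3,0,0,1],[0,0,0,-0.3,0,0,1]]'
python3 -m jog '[[0,0,0,-0.3,0,-0.03,1],[0,0,0,-0.3,0,0,1],[0,0,0,-0.3,0,0,1],[0,0,0,-0.3,0,0,1]]'
python3 -m jog '[[0,0,0,-0.3,0,0,1],[0,0,0,-0.3,0,0,1],[0,0,0,-0.2,0,0,1],[0,0,0,-0.2,0,0,1]]'
python3 -c "
from h import *
s=arm.state();goto(.5279,.0454,.0995,81.9);print(s['torque'])"
```

```text
time_s: 18.72
eef_pos: [0.5606, 0.0408, 0.0995]
ee_rot: [-0.004, 0.071, 0.997, -0.001]
ft_force: [-11.5, 2.1, 10.6]
grip_width: 0.0187
gripper_force: 62.3
time_s: 19.05
eef_pos: [0.5726, 0.039, 0.0995]
ee_rot: [-0.004, 0.071, 0.997, -0.001]
ft_force: [-9.5, 2.0, 9.5]
grip_width: 0.0195
gripper_force: 62.0
time_s: 19.38
eef_pos: [0.5825, 0.0376, 0.0995]
ee_rot: [-0.004, 0.071, 0.997, -0.001]
ft_force: [-9.9, 0.7, 9.4]
grip_width: 0.0191
gripper_force: 61.9
t 19.3833 pos [0.5825 0.0376 0.0995] tooly 81.9 tilt [-0.007 -0.001 -1.   ] | turn rad -0.001 shift old axes cm [ 5.52 -0.    0.04] after turn [5.52 0.   0.04] F [-9.87  0.71  9.38] w 0.0191
[0.4477181  1.47828864 0.04980219]
```

```bash
python3 -m jog '[[0,0,0,-0.2,0,-0.03,1],[0,0,0,-0.2,0,-0.03,1],[0,0,0,-0.2,0,0,1],[0,0,0,-0.2,0,0,1]]'
python3 -m jog '[[0,0,0,-0.15,0,0,1],[0,0,0,-0.15,0,0,1],[0,0,0,-0.15,0,0,1]]'
python3 -m jog '[[0,0,0,-0.15,0,0,1],[0,0,0,-0.15,0,0,1]]'
python3 -m jog '[[0,0,0,-0.15,0,0,1],[0,0,0,-0.15,0,0,1]]'
python3 -c "
from h import *
s=arm.state();goto(.5279,.0454,.0995,81.9);print(s['torque'])"
```

```text
time_s: 19.72
eef_pos: [0.5905, 0.0364, 0.0995]
ee_rot: [-0.004, 0.071, 0.997, -0.001]
ft_force: [-8.4, 1.1, 7.5]
grip_width: 0.019
gripper_force: 61.6
time_s: 19.97
eef_pos: [0.5949, 0.0358, 0.0995]
ee_rot: [-0.004, 0.071, 0.997, -0.001]
ft_force: [-9.3, 0.6, 8.3]
grip_width: 0.0188
gripper_force: 61.6
time_s: 20.13
eef_pos: [0.5979, 0.0353, 0.0995]
ee_rot: [-0.004, 0.071, 0.997, -0.001]
ft_force: [-7.9, 1.6, 6.5]
grip_width: 0.0194
gripper_force: 61.6
time_s: 20.3
eef_pos: [0.6009, 0.0349, 0.0995]
ee_rot: [-0.004, 0.071, 0.997, -0.001]
ft_force: [-7.7, 0.8, 6.7]
grip_width: 0.0189
gripper_force: 61.6
t 20.3 pos [0.6009 0.0349 0.0995] tooly 81.9 tilt [-0.007 -0.001 -1.   ] | turn rad -0.001 shift old axes cm [7.37 0.01 0.05] after turn [7.37 0.01 0.05] F [-7.67  0.76  6.69] w 0.0189
[0.39137103 1.13731062 0.03722896]
```

```bash
python3 -m jog '[[0,0,0,-0.1,0,0,1],[0,0,0,-0.1,0,0,1]]' | sed -n 2,4p
python3 -m jog '[[0,0,0,-0.1,0,0,1],[0,0,0,-0.1,0,0,1]]' | sed -n 2,4p
python3 -m jog '[[0,0,0,-0.1,0,0,1],[0,0,0,-0.1,0,0,1]]' | sed -n 2,4p
```

```text
eef_pos: [0.6029, 0.0346, 0.0995]
ee_rot: [-0.004, 0.071, 0.997, -0.001]
ft_force: [-8.3, 1.4, 6.8]
eef_pos: [0.6048, 0.0343, 0.0995]
ee_rot: [-0.004, 0.071, 0.997, -0.001]
ft_force: [-8.5, 0.9, 7.2]
eef_pos: [0.6068, 0.0341, 0.0995]
ee_rot: [-0.004, 0.071, 0.997, -0.001]
ft_force: [-8.7, 2.0, 7.2]
```

```bash
python3 -m jog '[[0,0,0,-0.1,0,0,1],[0,0,0,-0.1,0,0,1]]' | sed -n 2,4p
python3 -m jog '[[0,0,0,-0.1,0,0,1],[0,0,0,-0.1,0,0,1]]' | sed -n 2,4p
```

```text
eef_pos: [0.6088, 0.0338, 0.0995]
ee_rot: [-0.004, 0.071, 0.997, -0.001]
ft_force: [-7.7, 0.9, 7.3]
eef_pos: [0.6108, 0.0335, 0.0995]
ee_rot: [-0.004, 0.071, 0.997, -0.001]
ft_force: [-9.4, 1.4, 6.9]
```

```bash
S='from rig import arm;s=arm.state();print([round(v,3) for v in s["eef_pos"]+s["ft_force"]+s["torque"]] if isinstance(s["eef_pos"],list) else (s["eef_pos"].round(4),s["ft_force"].round(2),s["torque"].round(3)))'
python3 -m jog '[[0,0,0,-0.1,0,0,1],[0,0,0,-0.1,0,0,1]]' >/dev/null; python3 -c "$S"
python3 -m jog '[[0,0,0,-0.1,0,0,1],[0,0,0,-0.1,0,0,1]]' >/dev/null; python3 -c "$S"
```

```text
(array([0.6128, 0.0332, 0.0995]), array([-8.03,  1.59,  7.99]), array([0.412, 1.164, 0.073]))
(array([0.6147, 0.0329, 0.0995]), array([-8.62,  1.27,  6.8 ]), array([0.401, 1.113, 0.056]))
```

```bash
S='from rig import arm;s=arm.state();print([round(v,3) for v in s["eef_pos"]+s["ft_force"]+s["torque"]] if isinstance(s["eef_pos"],list) else (s["eef_pos"].round(4),s["ft_force"].round(2),s["torque"].round(3)))'
python3 -m jog '[[0,0,0,-0.1,0,0,1],[0,0,0,-0.1,0,0,1]]' >/dev/null; python3 -c "$S"
python3 -m jog '[[0,0,0,-0.1,0,0,1],[0,0,0,-0.1,0,0,1]]' >/dev/null; python3 -c "$S"
```

```text
(array([0.6167, 0.0326, 0.0995]), array([-8.35,  1.24,  6.66]), array([0.393, 1.154, 0.035]))
(array([0.6186, 0.0324, 0.0995]), array([-10.54,   1.76,   8.47]), array([ 0.395,  1.678, -0.026]))
```

The stop has been felt: the force along the slide and the pitch moment both step up at x = 0.6186. I'll press about 2 mm further.

```bash
S='from rig import arm;s=arm.state();print(s["eef_pos"].round(4),s["ft_force"].round(2),s["torque"].round(3))'
python3 -m jog '[[0,0,0,-0.1,0,0,1],[0,0,0,0,0,0,1]]' >/dev/null; python3 -c "$S"
python3 -m jog '[[0,0,0,-0.1,0,0,1],[0,0,0,0,0,0,1],[0,0,0,0,0,0,1]]' >/dev/null; python3 -c "$S"
```

```text
[0.6191 0.0323 0.0995] [-10.04   1.38   8.63] [0.445 1.416 0.007]
[0.6198 0.0322 0.0995] [-9.7   0.84  8.74] [ 0.416  1.535 -0.012]
```

```bash
S='from rig import arm;s=arm.state();print(s["eef_pos"].round(4),s["ft_force"].round(2),s["torque"].round(3))'
python3 -m jog '[[0,0,0,-0.1,0,0,1]]' >/dev/null; python3 -c "$S"
python3 -m jog '[[0,0,0,-0.1,0,0,1]]' >/dev/null; python3 -c "$S"
```

```text
[0.6204 0.0321 0.0995] [-10.89   2.13   5.34] [0.348 1.725 0.018]
[0.621  0.0321 0.0995] [-13.31   2.03  10.95] [ 0.456  2.166 -0.053]
```

```bash
S='from rig import arm;s=arm.state();print(s["time_s"],s["eef_pos"].round(4),s["ft_force"].round(2),s["torque"].round(3),s["grip_width"])'
python3 -m jog '[[0,0,0,0.1,0,0,1],[0,0,0,0.1,0,0,1],[0,0,0,0,0,0,1],[0,0,0,0,0,0,1]]' >/dev/null; python3 -c "$S"
python3 -m jog '[[0,0,0,0,0,0,0.7],[0,0,0,0,0,0,0.65],[0,0,0,0,0,0,0.5],[0,0,0,0,0,0,0.4],[0,0,0,0,0,0,0.4]]' >/dev/null; python3 -c "$S"
```

```text
22.7167 [0.6208 0.0321 0.0995] [-7.15  1.2   7.3 ] [0.371 1.229 0.069] 0.018915311919548466
23.1333 [0.6236 0.032  0.0997] [0.25 0.08 0.94] [-0.039 -0.    -0.056] 0.05123397390315925
```

```bash
python3 -m jog '[[0,0,0,0,0,-1,0.4],[0,0,0,0,0,-3,0.4],[0,0,0,0,0,-4,0.4],[0,0,0,0,0,-4,0.4],[0,0,0,2,0,-2,0.4]]' >/dev/null
python3 -m jog '[[0,0,0,0,0,0,0.4],[0,0,0,0,0,0,0.4],[0,0,0,0,0,0,0.4]]'
python3 - <<'E'
from h import *
s=arm.state();i,d=arm.grab_frame('wrist');save('w7',i);K,T=cam('wrist',s);P=cloud(K,T,d)
k=(d>0)&(abs(P[...,2]-.055)<.004)&(np.hypot(P[...,0]-.621,P[...,1]-.032)<.03)
c=max(cv2.findContours(k.astype(np.uint8),0,1)[0],key=cv2.contourArea)
r=cv2.minAreaRect((ray(K,T,c[:,0,:],.055)[:,:2]*1000).astype(np.float32));print(r)
o=np.array([.6726,.0265]);a=np.radians(-8.1);u=np.array([np.cos(a),np.sin(a)])
q=np.array(r[0])/1000-o;print('post a',q@u,'lat',q@np.array([-u[1],u[0]]))
E
```

```text
time_s: 23.8
eef_pos: [0.6038, 0.0351, 0.2399]
ee_rot: [0.0, 0.071, 0.997, -0.0]
ft_force: [-0.1, -0.1, 0.1]
grip_width: 0.0509
gripper_force: 0.0
((621.0548706054688, 31.953393936157227), (19.417112350463867, 23.701778411865234), 81.8511962890625)
post a -0.05179928746449258 lat -0.0018637832204278883
```

View pics/w7.png

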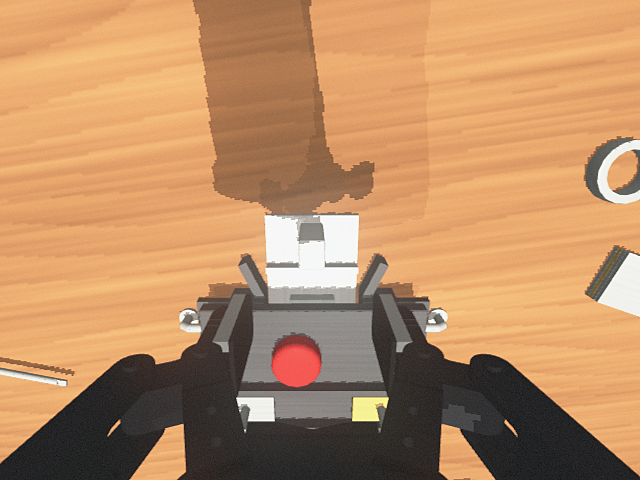

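The wrist view shows the tray in line under the deck, with its post at (312,240), and the plate's rear edge is visible at (312,297). The post has stayed at x = 0.621, so the stop is still compressed about 2–3 mm, and the robot is clear of everything. I'll hand in.

```bash
python3 -c "
from rig import arm
print(arm.hand_in())"
```

```text
the job is handed in; nothing more can be done
None
```

I handed the job in at about 24 s, with no verdict returned: the plate was set flat in the tray's bed, and the tray rests under the deck against the sprung stop, which I estimate is compressed 2–3 mm, with the gripper clear.

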